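Close the piloncillo box: lid, snap latch, vent plug

TASK

Close up the plastic storage box by pressing with the fingertips: first press its raised lid down flat, then fold the snap latch on its front down and push it in until it lies flat against the front wall, and last, now that the air is out, push the round vent plug in the lid all the way in. Only press: the box keeps standing where it is, nothing is picked up, and the other things on the ledge are left where they are.

Things in the scene. Friction and masses are not known exactly. Their poses are not given: they have to be found in the camera images.
- storage_box: Clear plastic storage box with brown sugar cones inside, loose, 1.3 to 1.9 kg in all: tub 150 mm (its x) by 210 mm (its y), 75 mm high; with the lid shut its flat top stands 87 mm above the ledge. Origin: centre of the underside, z up. Its front, with the latch, faces its own -x; the lid's hinge runs along y at x = +77 mm, 77 mm up.
- lid (a joint): Opening angle of the grey lid, rad: 0 = shut flat, it starts raised (about 0.3 to 0.55) and stays where it is left; a stiff hinge, about 2 N near the front edge moves it. The lid is a flat plate 160 mm by 216 mm, 10 mm thick; its front edge lies 157 mm from the hinge line.
- lid_front (a point): Point on the top face of the lid, mid-width, 32 mm behind its front edge and 125 mm in front of the hinge; moves with the lid (box x = -48 mm, 87 mm up when shut). Axes: z out of the lid's top face, x towards the hinge.
- latch (a joint): Angle of the snap latch on the lid's front edge, rad: 0 = swung straight out (start), 1.6 = folded down flat against the front wall. Its hinge is stiff: it stays where it is left and 1 to 3 N on the flap moves it. Lid shut: its hinge line lies at box x = -84 mm, 82 mm up; swung out, the flap's outer face is upward at 87 mm; folded, it hangs to 46 mm up, outer face at x = -88 mm.
- latch_mid (a point): Point on the outer face of the latch flap, mid-width, 22 mm from the latch's hinge; the flap is 60 mm wide, 36 mm long, 5 mm thick, with a 3 mm lip on the outer face along its free edge (box x = -120 mm when swung out, lid shut).
- vent (a joint): How far the vent plug is pushed in, m: 0 = standing up (start), 0.006 = fully in; it stays where it is left and takes about 4 N to move.
- vent_top (a point): Centre of the top face of the round white vent plug, 22 mm across, on the lid's mid-line 55 mm from the hinge (box x = +22 mm when shut). The plug stands 9 mm above the lid's top when up and 3 mm when fully in; pushed straight into the lid. z out of the lid.
- molcajete: black basalt three-legged mortar, 192 mm across the rim, 105 mm high; origin at the centre of its underside; a bystander, leave it
- tejolote: the molcajete's basalt pestle standing on its wide end, 58 mm across, 95 mm high; origin at the centre of its underside; a bystander, leave it
- prep_bowl: clear glass prep bowl, 116 mm across the rim, 52 mm high; origin at the centre of its underside; a bystander, leave it
- sifter_cup: aluminium sifter cup, 100 mm across, 92 mm high, with a squeeze handle that stands out 95 mm from its axis towards its own +y; origin at the centre of its underside; a bystander, leave it
- salt_jar: glass salt jar with a wooden cap, 68 mm across, 88 mm high; origin at the centre of its underside; a bystander, leave it
- basting_brush: red silicone basting brush lying flat along its own x, 210 mm long (bristles towards +x), 36 mm wide, 18 mm high; origin at the centre of its underside; a bystander, leave it

How it is judged:
By the outcome, as a careful person would: the job done as asked, in the order asked, and still so for the second after the job is handed in, with the robot touching nothing.
It also fails if it takes over 42 s, if anything falls off the work surface, if the arm or the gripper's body presses on something with over 40 N, if the wrist force passes 120 N, or if a joint passes its speed limit or range.

ROBOT

A 6-joint arm with a two-finger parallel gripper is mounted at the origin on the work surface. World frame = base frame: x ahead of the robot, y to its left, z up, the work surface at z = 0. Lengths are in m, angles in rad, forces in N, time in s.
With the tool pointing down it reaches from about 0.35 to 0.775 m from the base axis. Payload 7.3 kg.
Tool frame: the origin (TCP) lies midway between the tips of the shut fingers; the grasp point (between the pads) lies 19 mm behind it; z points along the fingers, y is the line along which they close (so a half turn about z gives the same grasp; the last joint's range is limited). The gripper opens to 92 mm and grips with 3 to 60 N. Pads are 19 mm wide; open, the fingers measure 130 mm over their backs; the gripper's body (75 mm by 190 mm) begins 47 mm behind the grasp point.
Start: joints at [-1.412, 0.342, 1.524, -0, 1.275, -0.146], TCP at [0.158, -0.501, 0.227] pointing down, gripper open.
Joint ranges: [-2.53, 2.53], [-0.77, 2.02], [0.04, 2.7], [-1, 4.14], [0.28, 2.66], [-3.11, 3.11]. Speed limits (rad/s): [2.57, 2.57, 3.14, 3.14, 3.14, 3.14].

INTERFACE

Orientations are given as a unit quaternion [w, x, y, z].
In Python, from cell import manip gives the robot as it stands. The module is installed in compiled form; this text tells all that it offers.
- The arm moves only by the tool carry_out, never from a script. Its argument "commands" is a list of rows, each a list of 5 numbers: the opening, from -1 (shut) to 1 (fully open), then the shift along the tool's x, y, z each as a share of 1 m, from -1 to 1, then the turn about the tool's z as a share of 90 degrees, from -1 to 1. A call has 1 to 5 rows; each row shifts and turns the commanded pose from where the row before left it, along the tool's axes as they then stand; what a row does not reach is not made up. A row lasts 1/10 s, in which the tool goes at most 50 mm and 8.59 degrees, less where a joint would pass 70% of its speed; a pose out of reach is approached as far as the arm can. A call with a number of a shift or a turn outside -1 to 1 is refused whole. A call with a gripper value outside its range is refused whole. The fingers move at their own pace and stop on an object; the grip force is fixed at half the most. Time passes only in rows, so rows that do not move let the fingers close. It gives the time, the measured TCP pose, the force, the opening and the grip force at its end, in the units of the state.
- manip.get_obs(): the state, without advancing time (a new reading comes with each control period).
- manip.get_image(name): name is "scene" or "top" or "wrist"; returns (picture, depth): 384x512x3 uint8, red, green, blue; 384x512 float32, m along the optical axis (not along the pixel's ray), 0 where there is no reading.
- manip.camera_info(name): a dict with "camera_matrix" (3x3 intrinsics, pixels), "rvec" (rotation vector, rad) and "tvec" (3), from world to camera coordinates, as OpenCV has them. Camera axes: x right, y down, z forward; pixel columns grow to the right and rows downward; lengths in m; the calibration is good to about 2 mm. The wrist camera is an equidistant fisheye: a pixel r from the principal point sees the ray r / f radians off the axis. A picture is of the moment at which its call begins: read the wrist's pose just before it. camera_info takes no time and is no camera call; for the wrist camera it gives the pose at the moment of the call.
- manip.finish_job(): hands the job in; it is judged then, once.
The state is a dict: "clock": time; "qpos": joint angles; "qd": joint speeds; "tau": joint torques, N m; "tool_pos": TCP position; "tool_rot": TCP orientation; "ft_force": force on the tool from outside, world axes, zero at the start; "ft_torque": the same for the moment, N m; "opening": opening from 0.0 (shut) to 1.0 (fully open); "gripper_force": force on a finger pad.
Only numpy, scipy, OpenCV 4.12 (cv2) and the standard library are available. Lean on these libraries where they do the work, as an engineer would, in place of code of your own. Each camera call takes 0.05 s, during which the arm holds its last target. There are 200 camera calls.

## Working session

There is one attempt and no reset: what is moved stays moved. The work goes in short steps, Python scripts to look and compute and a tool call to move; the robot and the scene stay as the last step left them, time stands still between calls to the robot, and variables do not carry over. Pictures are saved under pics/ and viewed, at most 10 in all, crops included, and the job is handed in when it is done.

Besides the shell and the picture viewer there is one more tool, called after "Emit:" in YAML: its name, and indented under it one key for each argument. carry_out: Moves the arm, as the interface text tells. Its arguments: {"type":"object","properties":{"commands":{"type":"array"}},"required":["commands"]}

```bash
mkdir -p pics; cat > h.py <<'E'
import numpy as np,cv2
from cell import manip
def grab(n):
    im,d=manip.get_image(n);return im,d,manip.camera_info(n)
def cloud(d,c):
    K=np.array(c["camera_matrix"]);R=cv2.Rodrigues(np.array(c["rvec"],float))[0];t=np.array(c["tvec"],float).ravel()
    v,u=np.mgrid[:d.shape[0],:d.shape[1]]
    P=np.stack([(u-K[0,2])/K[0,0]*d,(v-K[1,2])/K[1,1]*d,d],-1)
    W=(P-t)@R; W[d<=0]=np.nan
    return W
E
python3 - <<'E'
from h import *
o=manip.get_obs();print(o)
ims=[]
for n in("scene","top"):
    im,d,c=grab(n);np.savez(n+".npz",im=im,d=d,W=cloud(d,c))
    cv2.imwrite(f"pics/{n}.png",cv2.resize(im[...,::-1],(800,600),interpolation=cv2.INTER_CUBIC))
E
```

```text
{'clock': 0.0, 'qpos': array([-1.41199687e+00,  3.42734186e-01,  1.52504206e+00, -6.13200186e-06,
        1.27540100e+00, -1.45999516e-01]), 'qd': array([-0.00106939,  0.00048335,  0.00085345,  0.00014281, -0.00042173,
       -0.00019651]), 'tau': array([-9.64684477e-05, -4.31239057e+01, -2.44218546e+01,  7.18376599e-02,
        5.60569740e-02, -1.14897407e-04]), 'tool_pos': array([ 0.15750575, -0.50037569,  0.22603028]), 'tool_rot': array([-7.92259050e-04,  9.88409211e-01,  1.51811080e-01, -8.00305933e-06]), 'ft_force': array([ 0.23376755, -0.7988819 , -0.20560403]), 'ft_torque': array([ 0.04037311, -0.02529658,  0.01737975]), 'gripper_force': 0.0, 'opening': 1.0010827937057654}
```

View pics/scene.png

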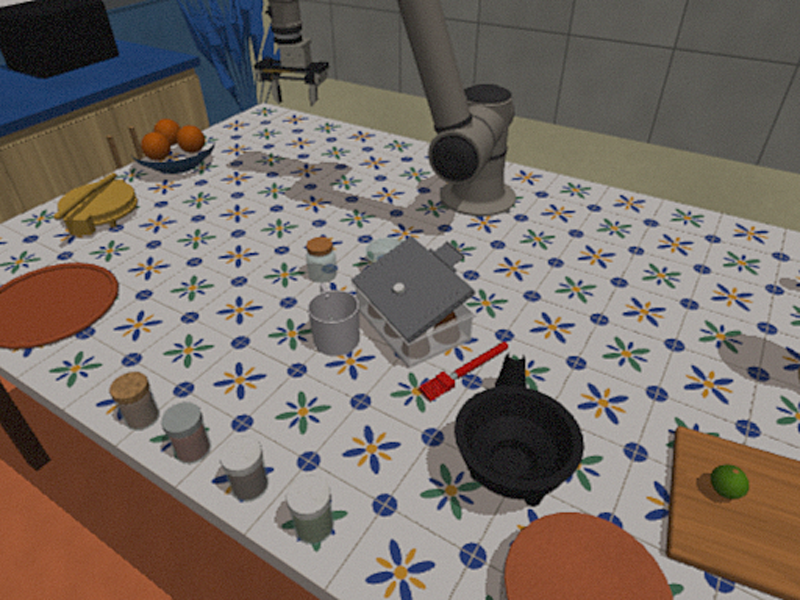

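View pics/top.png

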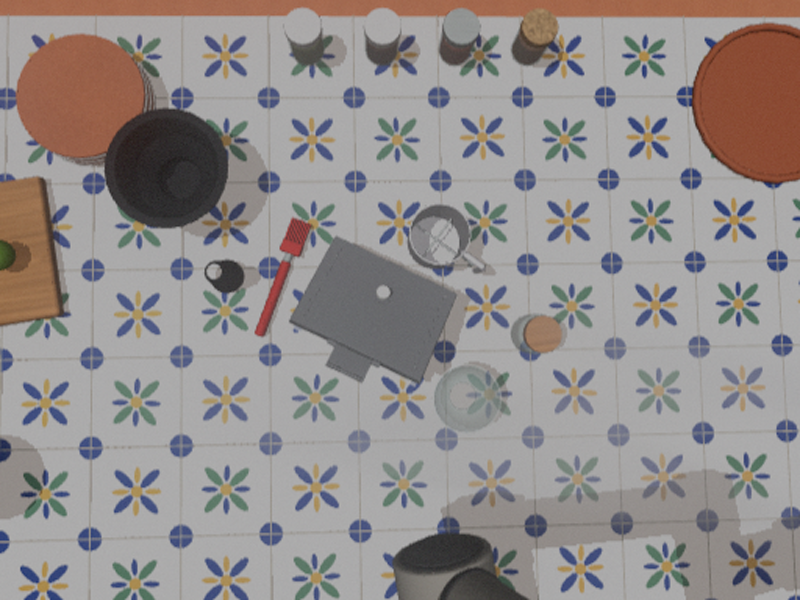

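The top picture shows the lid with corners near (335,238), (457,293), (418,383) and (291,322). The vent is at (383,292) and the latch at (350,362), facing the robot. The prep bowl is at (470,397), the sifter at (440,237) and the brush at (280,280). Next I fit the lid.

```bash
python3 - <<'E'
from h import *
z=np.load("top.npz");W=z["W"];s=512/800
def at(u,v,r=2):
    u=int(u*s);v=int(v*s);return np.nanmedian(W[v-r:v+r+1,u-r:u+r+1].reshape(-1,3),0)
m=np.zeros(W.shape[:2],np.uint8)
poly=np.array([(335,238),(457,293),(418,383),(291,322)])*s
cv2.fillPoly(m,[poly.astype(np.int32)],1);m=cv2.erode(m,np.ones((5,5)))
P=W[m>0];P=P[~np.isnan(P[:,0])]
for _ in range(4):
    c=P.mean(0);n=np.linalg.svd(P-c,full_matrices=0)[2][2];n*=np.sign(n[2]);e=(P-c)@n;P=P[abs(e)<.004]
print("n",n,"tilt",np.arccos(n[2]),"rms",e.std(),len(P))
# all pixels on plane near
m2=cv2.dilate(m,np.ones((15,15)));Q=W[m2>0];Q=Q[~np.isnan(Q[:,0])];Q=Q[abs((Q-c)@n)<.004]
# plane coords
hd=np.array([n[0],n[1],0]);hd/=np.linalg.norm(hd)   # lid normal tilts toward the hinge (+x box)
print("box +x dir from tilt",hd,"yaw",np.arctan2(hd[1],hd[0]))
ey=np.cross([0,0,1],hd);ex=np.cross(ey,n)
U=np.c_[(Q-c)@ex,(Q-c)@ey].astype(np.float32)
print("rect",cv2.minAreaRect(U))
for a in(U[:,0],U[:,1]):print(np.percentile(a,[.5,1,99,99.5]))
for nm,p in dict(vent=(383,292),latch=(350,362),latchtip=(347,374),bowl=(470,397)).items():
    w=at(*p,1);print(nm,w)
(cx,cy),_,_=cv2.minAreaRect(U)
print("lid centre",c+cx*ex+cy*ey, "ex",ex)
for u,v in poly: print(at(u/s,v/s,0))
# objects heights near
for nm,p in dict(bowlrim=(437,397),bowlrim2=(470,366),sifter=(440,207),jar=(543,333),brush=(270,310)).items():print(nm,at(*p,0))
E
```

```text
n [ 0.3159753  -0.15680601  0.93571977] tilt 0.36050227570736293 rms 0.0014222550139885025 4669
box +x dir from tilt [ 0.89576312 -0.44453171  0.        ] yaw -0.46065140650921954
rect ((-0.0037613138556480408, 0.0013607889413833618), (0.21581986546516418, 0.1823790967464447), 89.74069213867188)
[-0.09222028 -0.08953202  0.08482123  0.08567753]
[-0.10509706 -0.10388017  0.10649385  0.10787847]
vent [0.59301395 0.10427853 0.11442946]
latch [0.48798849 0.15527239 0.14690254]
latchtip [0.47044395 0.15979276 0.15327474]
bowl [ 0.4145866  -0.0432257   0.00303247]
lid centre [0.56263611 0.11957008 0.11626317] ex [ 0.83818325 -0.41595711 -0.35274427]
[0.68097226 0.17921469 0.08558427]
[ 0.59557288 -0.02620735  0.00190729]
[ 0.44033741  0.04500745 -0.00091916]
[0.54734578 0.2446906  0.12421714]
bowlrim [0.41975864 0.01721392 0.03584596]
bowlrim2 [ 0.47092467 -0.03722576  0.04641145]
sifter [0.73216762 0.008991   0.07255524]
jar [ 0.52315641 -0.14889776  0.08985311]
brush [0.57087348 0.29553362 0.0151223 ]
```

Emit:
carry_out:
  commands:
    - [-1, 0, 0, 0, 0.09]
    - [-1, 0, 0, 0, 0.09]
    - [-1, 0, 0, 0, 0.09]
    - [-1, 0, 0, 0, 0.09]
    - [-1, 0, 0, 0, 0.09]

```text
clock: 0.6
tool_pos: [0.1575, -0.5006, 0.2263]
tool_rot: [-0.0, 0.979, -0.203, -0.0]
ft_force: [-0.2, 0.2, -0.5]
opening: 0.616
gripper_force: 0.0
```

Emit:
carry_out:
  commands:
    - [-1, 0, 0, 0, 0.038]
    - [-1, 0, 0, 0, 0]
    - [-1, 0, 0, 0, 0]

```text
clock: 0.9
tool_pos: [0.1575, -0.5007, 0.2265]
tool_rot: [-0.0, 0.974, -0.228, -0.0]
ft_force: [-0.4, 0.7, -0.6]
opening: 0.355
gripper_force: 0.0
```

```bash
cat >> h.py <<'E'
from scipy.spatial.transform import Rotation as Ro
O=np.array([.564,.119,0]);YAW=-.461
B=Ro.from_euler('z',YAW).as_matrix()
def st():
    o=manip.get_obs();q=o["tool_rot"];R=Ro.from_quat(q[[1,2,3,0]]).as_matrix()
    print("t",o["clock"],"box pos mm",((o["tool_pos"]-O)@B*1e3).round(1),"toolx yaw",np.arctan2(R[1,0],R[0,0]).round(4),"F box",(o["ft_force"]@B).round(2),"open",round(o["opening"],2))
    return o,R
def to(b):
    o,R=st();w=O+B@(np.array(b)/1e3);print("shift tool",((w-o["tool_pos"])@R).round(4))
E
python3 -c "
from h import *
to([-36,0,190])"
```

```text
t 0.9 box pos mm [ -88.4 -735.8  226.5] toolx yaw -0.4599 F box [-0.73  0.46 -0.56] open 0.36
shift tool [ 0.0532 -0.7357  0.0368]
```

Emit:
carry_out:
  commands:
    - [-1, 0.003, -0.045, 0, 0]
    - [-1, 0.003, -0.045, 0, 0]
    - [-1, 0.003, -0.045, 0, 0]
    - [-1, 0.003, -0.045, 0, 0]
    - [-1, 0.003, -0.045, 0, 0]

```text
clock: 1.4
tool_pos: [0.2717, -0.3044, 0.2267]
tool_rot: [0.0, 0.974, -0.228, 0.0]
ft_force: [0.2, -0.5, 0.5]
opening: 0.002
gripper_force: 0.0
```

Emit:
carry_out:
  commands:
    - [-1, 0.003, -0.045, 0, 0]
    - [-1, 0.003, -0.045, 0, 0]
    - [-1, 0.003, -0.045, 0, 0]
    - [-1, 0.003, -0.045, 0, 0]
    - [-1, 0.003, -0.045, 0, 0]

```text
clock: 1.9
tool_pos: [0.3855, -0.1096, 0.2269]
tool_rot: [0.0, 0.974, -0.228, 0.0]
ft_force: [-0.3, -2.3, 0.2]
opening: 0.003
gripper_force: 0.0
```

Emit:
carry_out:
  commands:
    - [-1, 0.003, -0.045, 0, 0]
    - [-1, 0.003, -0.045, 0, 0]
    - [-1, 0.003, -0.045, 0, 0]
    - [-1, 0.003, -0.045, 0, 0]
    - [-1, 0.003, -0.045, 0, 0]

```text
clock: 2.4
tool_pos: [0.4992, 0.0854, 0.2267]
tool_rot: [0.0, 0.974, -0.228, 0.0]
ft_force: [0.5, -0.0, 0.1]
opening: 0.005
gripper_force: 0.0
```

```bash
python3 -c "
from h import *
to([-36,0,140])"
```

```text
t 2.4 box pos mm [-43.1 -59.  226.7] toolx yaw -0.4597 F box [0.48 0.22 0.05] open 0.0
shift tool [ 0.0071 -0.059   0.0867]
```

Emit:
carry_out:
  commands:
    - [-1, 0.004, -0.03, 0.02, 0]
    - [-1, 0.003, -0.029, 0.03, 0]
    - [-1, 0, 0, 0.03, 0]
    - [-1, 0, 0, 0.004, 0]
    - [-1, 0, 0, 0, 0]

```text
clock: 2.9
tool_pos: [0.5306, 0.1329, 0.1423]
tool_rot: [0.0, 0.974, -0.228, -0.001]
ft_force: [0.3, 0.7, 0.2]
opening: 0.002
gripper_force: 0.0
```

Emit:
carry_out:
  commands:
    - [-1, -0.001, 0, 0.005, 0]
    - [-1, -0.001, 0, 0.005, 0]
    - [-1, -0.001, 0, 0.005, 0]
    - [-1, -0.001, 0, 0.005, 0]
    - [-1, 0, 0, 0, 0]

```text
clock: 3.4
tool_pos: [0.5273, 0.1349, 0.1224]
tool_rot: [0.0, 0.973, -0.229, -0.0]
ft_force: [-0.7, 0.2, -0.2]
opening: 0.007
gripper_force: 0.2
```

```bash
python3 -c "
from h import *
to([-48,0,87])"
```

```text
t 3.4 box pos mm [-39.9  -2.  122.4] toolx yaw -0.4619 F box [-0.67 -0.13 -0.25] open 0.01
shift tool [-0.0081 -0.002   0.0354]
```

Emit:
carry_out:
  commands:
    - [-1, -0.002, 0, 0.007, 0]
    - [-1, -0.002, 0, 0.007, 0]
    - [-1, -0.002, 0, 0.007, 0]
    - [-1, -0.001, 0, 0.007, 0]
    - [-1, 0, 0, 0, 0]

```text
clock: 3.9
tool_pos: [0.5203, 0.138, 0.0933]
tool_rot: [0.0, 0.973, -0.229, -0.001]
ft_force: [0.3, -0.6, 0.0]
opening: 0.002
gripper_force: 0.0
```

Emit:
carry_out:
  commands:
    - [-1, -0.001, 0, 0.003, 0]
    - [-1, 0, 0, 0.002, 0]
    - [-1, 0, 0, 0.002, 0]
    - [-1, 0, 0, 0.001, 0]
    - [-1, 0, 0, 0, 0]

```text
clock: 4.4
tool_pos: [0.52, 0.1385, 0.0872]
tool_rot: [0.0, 0.973, -0.229, -0.0]
ft_force: [-3.5, 0.1, 6.2]
opening: 0.007
gripper_force: 3.3
```

```bash
python3 -c "
from h import *
to([-48,0,87])"
```

```text
t 4.4 box pos mm [-48.1  -2.1  87.2] toolx yaw -0.4617 F box [-3.18 -1.44  6.21] open 0.01
shift tool [ 0.0001 -0.0021  0.0002]
```

Lid contact is at 87 mm with 6 N. I'll press a little more, then lift and look.

Emit:
carry_out:
  commands:
    - [-1, 0, 0, 0.001, 0]
    - [-1, 0, 0, 0.001, 0]
    - [-1, 0, 0, 0, 0]
    - [-1, 0, 0, 0, 0]

```text
clock: 4.8
tool_pos: [0.5201, 0.1385, 0.0869]
tool_rot: [-0.0, 0.973, -0.229, 0.0]
ft_force: [-8.2, -0.9, 20.2]
opening: 0.006
gripper_force: 10.4
```

Emit:
carry_out:
  commands:
    - [-1, 0, 0, -0.02, 0]
    - [-1, -0.03, 0, -0.04, 0]
    - [-1, -0.045, 0, -0.01, 0]
    - [-1, -0.045, 0, 0, 0]
    - [-1, -0.02, 0, 0, 0]

```text
clock: 5.3
tool_pos: [0.3919, 0.2018, 0.155]
tool_rot: [-0.0, 0.974, -0.228, -0.0]
ft_force: [0.4, 0.5, 1.2]
opening: 0.007
gripper_force: 0.0
```

```bash
cat > look.py <<'E'
from h import *
import sys
st()
im,d,c=grab("top");W=cloud(d,c);Bx=(W-O)@B*1e3
np.savez("t2.npz",im=im,Bx=Bx)
m=(abs(Bx[...,0])<70)&(abs(Bx[...,1])<95)&(Bx[...,2]>70)&(Bx[...,2]<130)
m&=~(np.hypot(Bx[...,0]-22,Bx[...,1])<18)
P=Bx[m];A=np.c_[P[:,:2],np.ones(len(P))];k=np.linalg.lstsq(A,P[:,2],rcond=None)[0];print("lid plane slope x,y, z0",k.round(4),len(P))
# lid extent in box coords
m=(abs(Bx[...,2]-87)<6)&(abs(Bx[...,0])<135)&(abs(Bx[...,1])<125);P=Bx[m]
r=P[:,0]>-80
print("x",np.percentile(P[r,0],[.5,99.5]),"y",np.percentile(P[r,1],[.5,99.5]))
l=P[(P[:,0]<-92)];print("latch",len(l),l.mean(0) if len(l) else 0,l.min(0) if len(l) else 0)
v=(np.hypot(Bx[...,0]-22,Bx[...,1])<25)&(im.min(2)>150);print("vent",np.nanmean(Bx[v],0),v.sum())
cv2.imwrite(sys.argv[1],cv2.resize(im[130:260,160:330,::-1],None,fx=4.5,fy=4.5,interpolation=cv2.INTER_CUBIC))
E
python3 look.py pics/l1.png
```

```text
t 5.3 box pos mm [-190.9   -2.4  155. ] toolx yaw -0.4606 F box [0.16 0.64 1.22] open 0.01
lid plane slope x,y, z0 [ 1.60000e-03 -1.30000e-03  8.55032e+01] 4147
x [-78.44932293 112.48726639] y [-106.7766409   106.42669318]
latch 268 [-1.05593957e+02 -9.56431916e-02  8.55831998e+01] [-119.02775006  -29.4261681    81.14414937]
vent [21.88405967 -0.28807002 94.54128707] 55
```

View pics/l1.png

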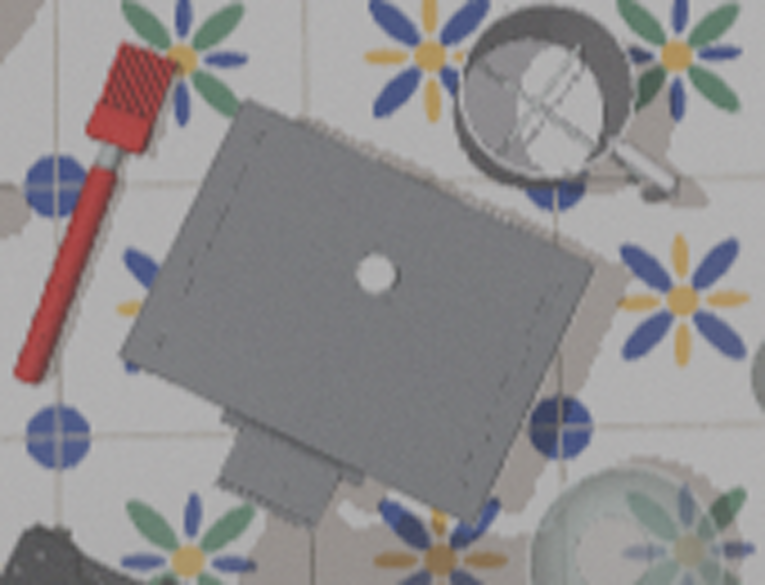

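The lid is flat (slope about 0), the box hasn't moved, and the latch sticks out to box x = -120. Next I fold the latch.

Emit:
carry_out:
  commands:
    - [-1, 0.04, -0.002, 0.02, 0]
    - [-1, 0.041, 0, 0.02, 0]
    - [-1, 0, 0, 0.02, 0]
    - [-1, 0, 0, 0.004, 0]
    - [-1, 0, 0, 0.003, 0]

```text
clock: 5.85
tool_pos: [0.4682, 0.1663, 0.0873]
tool_rot: [0.0, 0.973, -0.229, -0.001]
ft_force: [0.0, -0.8, 1.3]
opening: 0.005
gripper_force: 0.5
```

Emit:
carry_out:
  commands:
    - [-1, 0, 0, 0.004, 0]
    - [-1, 0, 0, 0.004, 0]
    - [-1, 0, 0, 0.004, 0]
    - [-1, 0, 0, 0.004, 0]
    - [-1, 0, 0, 0.004, 0]

```text
clock: 6.35
tool_pos: [0.4685, 0.1668, 0.0676]
tool_rot: [-0.0, 0.973, -0.229, 0.0]
ft_force: [-0.9, 0.4, 2.5]
opening: 0.007
gripper_force: 1.1
```

Emit:
carry_out:
  commands:
    - [-1, 0, 0, 0.004, 0]
    - [-1, 0, 0, 0.004, 0]
    - [-1, 0, 0, 0.003, 0]
    - [-1, 0, 0, 0.003, 0]
    - [-1, 0, 0, 0, 0]

```text
clock: 6.85
tool_pos: [0.4683, 0.1665, 0.0532]
tool_rot: [0.0, 0.973, -0.229, -0.0]
ft_force: [-1.5, 0.5, -0.4]
opening: 0.005
gripper_force: 0.3
```

```bash
python3 -c "
from h import *
to([-97.5,0,54])
im,d,c=grab('wrist');cv2.imwrite('pics/w1.png',cv2.resize(im[...,::-1],(800,600)))
im,d,c=grab('scene');cv2.imwrite('pics/s1.png',cv2.resize(im[140:240,210:320,::-1],None,fx=6,fy=6))"
```

```text
t 6.85 box pos mm [-1.068e+02 -1.000e-01  5.320e+01] toolx yaw -0.4618 F box [-1.59 -0.27 -0.39] open 0.01
shift tool [ 0.0093 -0.0001 -0.0008]
```

View pics/w1.png

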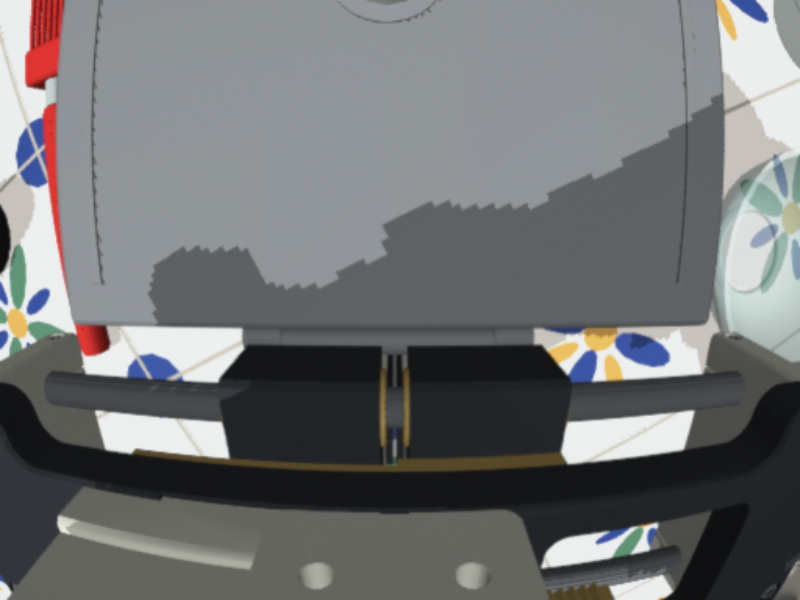

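Emit:
carry_out:
  commands:
    - [-1, 0.003, 0, 0, 0]
    - [-1, 0.002, 0, 0, 0]
    - [-1, 0, 0, 0, 0]

```text
clock: 7.25
tool_pos: [0.4732, 0.1641, 0.0537]
tool_rot: [0.0, 0.973, -0.229, 0.0]
ft_force: [-0.5, -0.3, -0.5]
opening: 0.006
gripper_force: 0.4
```

Emit:
carry_out:
  commands:
    - [-1, 0.001, 0, 0, 0]
    - [-1, 0.001, 0, 0, 0]
    - [-1, 0, 0, 0, 0]

```text
clock: 7.55
tool_pos: [0.4747, 0.1634, 0.0536]
tool_rot: [0.0, 0.973, -0.229, -0.0]
ft_force: [-0.9, -0.2, -0.3]
opening: -0.001
gripper_force: 0.7
```

```bash
python3 -c "
from h import *
to([-97.5,0,54])"
```

```text
t 7.55 box pos mm [-99.7   0.   53.6] toolx yaw -0.4618 F box [-0.73 -0.59 -0.35] open -0.0
shift tool [ 0.0022  0.     -0.0004]
```

Emit:
carry_out:
  commands:
    - [-1, 0.001, 0, 0, 0]
    - [-1, 0, 0, 0, 0]

```text
clock: 7.75
tool_pos: [0.4748, 0.1633, 0.0536]
tool_rot: [0.0, 0.973, -0.229, -0.001]
ft_force: [-4.5, 2.3, 1.7]
opening: 0.006
gripper_force: 2.6
```

Emit:
carry_out:
  commands:
    - [-1, 0.001, 0, 0, 0]
    - [-1, 0, 0, 0, 0]

```text
clock: 7.95
tool_pos: [0.4748, 0.1633, 0.0536]
tool_rot: [0.0, 0.973, -0.229, -0.002]
ft_force: [-7.8, 5.1, 3.6]
opening: 0.005
gripper_force: 4.4
```

```bash
python3 -c "
from h import *
to([-97.5,0,54])"
```

```text
t 7.95 box pos mm [-99.6  -0.   53.6] toolx yaw -0.4618 F box [-9.26  1.12  3.64] open 0.0
shift tool [ 0.0021 -0.     -0.0004]
```

Emit:
carry_out:
  commands:
    - [-1, -0.003, 0, 0, 0]
    - [-1, -0.03, 0, 0, 0]
    - [-1, -0.04, 0, 0, 0]
    - [-1, 0, 0, 0, 0]

```text
clock: 8.35
tool_pos: [0.4074, 0.1959, 0.0535]
tool_rot: [0.001, 0.974, -0.228, -0.001]
ft_force: [-0.1, 0.0, 0.3]
opening: 0.006
gripper_force: 0.0
```

```bash
python3 look.py pics/l2.png; python3 - <<'E'
from h import *
im,d,c=grab('wrist');cv2.imwrite('pics/w2.png',cv2.resize(im[...,::-1],(800,600)))
K=np.array(c["camera_matrix"]);R=cv2.Rodrigues(np.array(c["rvec"],float))[0];t=np.array(c["tvec"],float).ravel()
v,u=np.mgrid[:384,:512];x=(u-K[0,2])/K[0,0];y=(v-K[1,2])/K[1,1];r=np.hypot(x,y)+1e-9
tn=np.tan(np.minimum(r,1.5));P=np.stack([x/r*tn*d,y/r*tn*d,d],-1)
Bx=((P-t)@R-O)@B*1e3;Bx[d<=0]=np.nan;np.save("w2.npy",Bx)
print("cam box",((-t@R)-O)@B*1e3)
m=(abs(Bx[...,1])<28)&(Bx[...,0]<-70)&(Bx[...,0]>-125)&(Bx[...,2]>20)&(Bx[...,2]<95)
for zz in range(20,95,5):
    q=m&(abs(Bx[...,2]-zz-2.5)<2.5)
    if q.sum():print(zz,q.sum(),np.percentile(Bx[...,0][q],[5,50,95]).round(1))
E
```

```text
t 8.35 box pos mm [-174.5   -0.8   53.5] toolx yaw -0.4594 F box [-0.15 -0.03  0.26] open 0.01
lid plane slope x,y, z0 [ 1.00000e-03 -1.60000e-03  8.55661e+01] 4151
x [-78.49855149 111.709624  ] y [-106.75108374  106.372258  ]
latch 0 0 0
vent [21.87596665 -0.29036808 94.73422309] 55
cam box [-101.56019673    1.21888737  211.65302912]
45 433 [-89.  -87.8 -86.1]
50 190 [-88.8 -87.2 -86.1]
55 56 [-86.7 -86.4 -86. ]
60 212 [-86.8 -86.3 -86. ]
65 108 [-86.4 -86.1 -85.9]
70 104 [-86.5 -86.1 -85.9]
75 154 [-86.4 -86.3 -85.9]
80 1467 [-86.1 -83.5 -77.1]
85 3636 [-83.9 -76.1 -70.6]
```

View pics/w2.png

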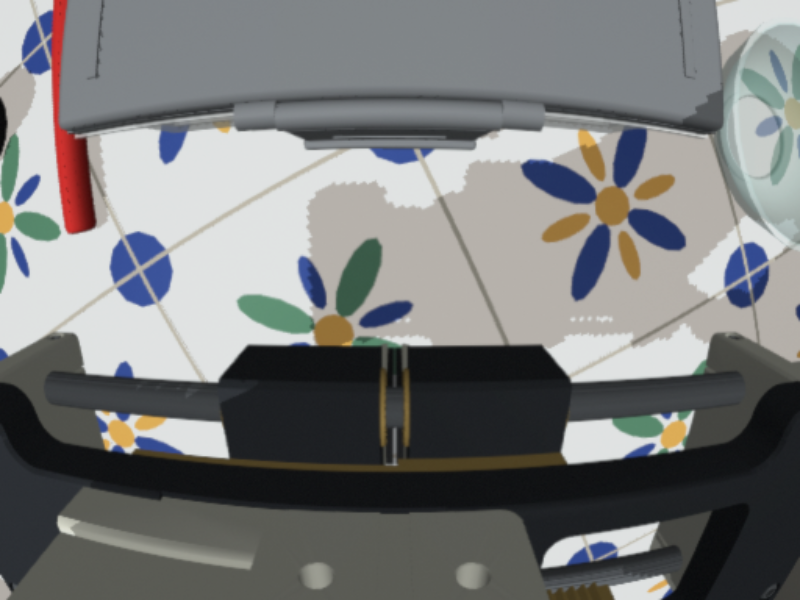

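The latch shows a vertical outer face at about -88 mm (the depth reads 1.5 mm short there), so it is folded flat. The lid is still flat and the vent is still up at box (22, 0). Next is the vent.

Emit:
carry_out:
  commands:
    - [-1, 0, 0, -0.04, 0]
    - [-1, 0, 0, -0.035, 0]
    - [-1, 0.045, 0, 0, 0]
    - [-1, 0.045, 0, 0, 0]
    - [-1, 0.045, 0, 0, 0]

```text
clock: 8.95
tool_pos: [0.5352, 0.1335, 0.1298]
tool_rot: [-0.0, 0.973, -0.229, 0.002]
ft_force: [0.6, 1.2, -0.4]
opening: 0.006
gripper_force: 0.0
```

Emit:
carry_out:
  commands:
    - [-1, 0.045, -0.001, 0, 0]
    - [-1, 0.016, 0, 0, 0]
    - [-1, 0, 0, 0.015, 0]
    - [-1, 0, 0, 0.01, 0]
    - [-1, 0, 0, 0, 0]

```text
clock: 9.45
tool_pos: [0.5865, 0.108, 0.102]
tool_rot: [0.001, 0.973, -0.229, -0.001]
ft_force: [-1.0, -0.4, 0.1]
opening: 0.008
gripper_force: 0.0
```

```bash
python3 -c "
from h import *
to([22,0,90])"
```

```text
t 9.45 box pos mm [ 25.    0.2 102. ] toolx yaw -0.4624 F box [-0.68 -0.8   0.1 ] open 0.01
shift tool [-0.003   0.0002  0.012 ]
```

Emit:
carry_out:
  commands:
    - [-1, -0.003, 0, 0.003, 0]
    - [-1, 0, 0, 0.002, 0]
    - [-1, 0, 0, 0.002, 0]
    - [-1, 0, 0, 0.002, 0]
    - [-1, 0, 0, 0.001, 0]

```text
clock: 9.95
tool_pos: [0.5846, 0.1103, 0.0942]
tool_rot: [-0.0, 0.973, -0.229, 0.0]
ft_force: [-1.2, 0.4, 4.3]
opening: 0.006
gripper_force: 2.0
```

Emit:
carry_out:
  commands:
    - [-1, 0, 0, 0.001, 0]
    - [-1, 0, 0, 0.001, 0]
    - [-1, 0, 0, 0.001, 0]
    - [-1, 0, 0, 0, 0]

```text
clock: 10.35
tool_pos: [0.5846, 0.1102, 0.0907]
tool_rot: [-0.0, 0.973, -0.229, 0.0]
ft_force: [0.1, 2.0, 2.6]
opening: 0.004
gripper_force: 1.5
```

Emit:
carry_out:
  commands:
    - [-1, 0, 0, 0.001, 0]
    - [-1, 0, 0, 0.001, 0]
    - [-1, 0, 0, 0.001, 0]
    - [-1, 0, 0, 0, 0]
    - [-1, 0, 0, 0, 0]

```text
clock: 10.85
tool_pos: [0.5847, 0.1102, 0.09]
tool_rot: [-0.0, 0.973, -0.229, 0.001]
ft_force: [-6.4, 1.9, 18.4]
opening: 0.004
gripper_force: 9.3
```

The vent bottoms out at 90 mm with 18 N. I'll back off and check.

Emit:
carry_out:
  commands:
    - [-1, 0, 0, -0.01, 0]
    - [-1, 0, 0, -0.04, 0]
    - [-1, -0.045, 0, -0.02, 0]
    - [-1, -0.045, 0, 0, 0]
    - [-1, -0.045, 0, 0, 0]

```text
clock: 11.35
tool_pos: [0.4625, 0.1702, 0.1579]
tool_rot: [0.0, 0.973, -0.229, 0.001]
ft_force: [-0.0, 0.1, 0.6]
opening: 0.003
gripper_force: 0.0
```

Emit:
carry_out:
  commands:
    - [-1, -0.045, 0, 0, 0]
    - [-1, -0.02, 0, 0, 0]
    - [-1, 0, 0, 0, 0]

```text
clock: 11.65
tool_pos: [0.403, 0.1997, 0.1576]
tool_rot: [0.0, 0.974, -0.228, -0.001]
ft_force: [0.8, -0.4, 0.1]
opening: 0.005
gripper_force: 0.0
```

```bash
python3 look.py pics/l3.png
```

```text
t 11.65 box pos mm [-180.1    0.6  157.6] toolx yaw -0.4591 F box [0.88 0.04 0.08] open 0.0
lid plane slope x,y, z0 [ 1.90000e-03 -1.90000e-03  8.55555e+01] 4144
x [-78.27502093 112.84655386] y [-106.71725239  106.48773945]
latch 0 0 0
vent [22.21997392 -0.55305555 88.61812033] 55
```

View pics/l3.png

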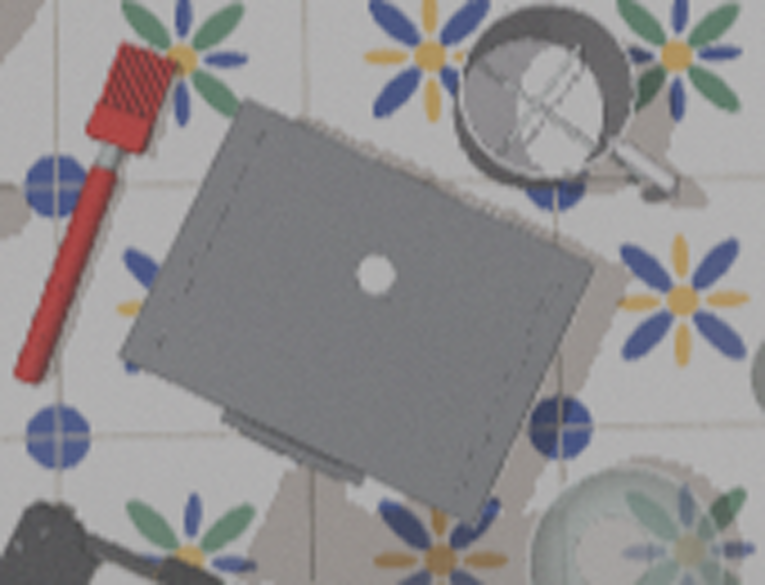

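The lid is flat, the latch is folded at (290,450), and the vent at (375,275) went from 94.7 to 88.6 mm, so it is fully in. The box and bystanders haven't moved.

```bash
python3 -c "
from cell import manip
print(manip.finish_job())"
```

```text
the job is handed in; nothing more can be done
None
```

The job is handed in at about 12 s: lid pressed flat, then latch folded flat against the front wall, then vent plug pushed fully in, with the box and the items beside it unmoved in the last top picture.

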